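# Show the grower the missing pot and its spare

## Robot

A 7-joint arm with a two-finger parallel gripper is mounted at the origin on the work surface. World frame = base frame: x ahead of the robot, y to its left, z up, the work surface at z = 0. Lengths are in mm, angles in rad, forces in N, time in s.
With the tool pointing down it reaches from about 400 to 850 mm from the base axis. Payload 6.9 kg.
Tool frame: the origin (TCP) lies midway between the tips of the shut fingers; the grasp point (between the pads) lies bot.grip_point_offset behind it (bot.grip_point_offset is the distance from the TCP to the grasp point, in mm); x points along the fingers, y is the direction in which the jaws open and shut, and the axes are right-handed (so a half turn about x gives the same grasp; the last joint's range is limited). The gripper opens to 85 mm and grips with 20 to 120 N. Pads are 22 mm wide; open, the fingers measure 114 mm over their backs; the gripper's body (76 mm by 85 mm) begins 54 mm behind the grasp point. The pads swing forward as they close: fully open they stand 13 mm farther back than shut.
Start: joints at [-1.044, 0.507, -0.238, 1.5, 0.126, 1.149, -0.155], TCP at [255.323, 570.457, 231.275] pointing down, gripper open.
Joint ranges: [-3.08, 3.08], [-0.24, 2.05], [-1.43, 1.35], [0, 2.5], [-1.52, 4.66], [0.17, 1.96], [-2.89, 2.89]. Speed limits (rad/s): [2.39, 2.39, 3.14, 3.14, 3.14, 3.14, 3.14].

## Interface

Orientations are given as a rotation vector (axis times angle).
In Python, from plant import bot gives the robot as it stands. The module is installed in compiled form; this text tells all that it offers.
- The arm moves only by the shell command python3 -m jog 'ROWS' [OPENING] [FORCE]. ROWS is JSON, a list of rows, each a list of 6 numbers: the shift along the tool's x, y, z scaled (see below), then the turn, a rotation vector about the tool's x, y, z scaled (see below). A call has 1 to 8 rows; each row shifts and turns the pose as measured when the row begins, along the tool's axes as they then stand; what a row does not reach is not made up. The controller multiplies each number of a shift by 300 mm and each number of a turn by 0.08 rad. A row lasts 1/12 s, in which the tool goes at most 41.7 mm and 7.16 degrees, less where a joint would pass 70% of its speed; a pose out of reach is approached as far as the arm can. A call with a number of a shift or a turn outside -1 to 1 is refused whole. A call with a gripper value outside its range is refused whole. OPENING is the closure, from -1 (fully open) to 1 (shut), set as the call begins (- or left out, the last holds). The fingers move at their own pace and stop on an object; FORCE is the grip in N (left out, the last holds). Time passes only in rows, so rows that do not move let the fingers close. It gives the time, the measured TCP pose, the force and the opening at its end, in the units of the state.
- bot.state(): the state, without advancing time (a new reading comes with each control period).
- bot.get_image(name): name is "side" or "top" or "wrist"; returns a dict with "image" (400x640x3 uint8, blue, green, red), "depth" (400x640 float32, mm along the optical axis (not along the pixel's ray), 0 where there is no reading), "camera_matrix" (3x3 intrinsics, pixels), "world_to_cam" (4x4, takes a point from world to camera coordinates). Camera axes: x right, y up, looking along -z (the intrinsics and any distortion apply to the point x, -y, -z); pixel columns grow to the right and rows downward; lengths in mm; the calibration is good to about 2 mm. The wrist camera is an equidistant fisheye: a pixel r from the principal point sees the ray r / f radians off the axis. A picture is of the moment at which its call begins.
- bot.close_job(): hands the job in, once; it reports no verdict.
Trained networks look in a picture, given as the dict that the camera call returned (one of the last four; its "shot" number tells which), for a name from the list of things; names that differ only in an ending like _2 or _b are one class to them, and where a whole thing is asked for, a point or a joint stands for the part that bears it (a point fixed in the world has none). Each returns a list of dicts, best first, with "confidence" (0 to 1); they miss things now and then, are a little off and sometimes report something else, mostly with a low value. They report only what shows in the picture. A call takes as long as a camera call. They do not tell look-alikes from the thing itself.
- bot.look_for(picture, label): "rect" ([left, top, width, height] in pixels, round what is visible of it).
The state is a dict: "clock": time; "joint_pos": joint angles; "qd": joint speeds; "tau": joint torques, N m; "eef_pos": TCP position; "eef_rot": TCP orientation; "ft_force": force on the tool from outside, world axes, zero at the start; "torque": the same for the moment, N m; "opening": opening from 0.0 (shut) to 1.0 (fully open).
Only numpy, scipy, OpenCV 4.12 (cv2) and the standard library are available. Lean on these libraries where they do the work, as an engineer would, in place of code of your own. Each camera call takes 0.05 s, during which the arm holds its last target.

## Task

Press the call button on the grey console fully down and let it spring back, to call the grower on the bench camera; then, fingers straight down and not touching, point for two seconds from a few centimetres above at the middle of the white box's empty compartment, and after that for two seconds at the middle of the spare pot on the wooden board that is the same size as the pots in the box, and finish still pointing at it. Touch nothing but the console and its button, and do not bring the fingertips down close above any other pot or the lidded tin: cross over them high.

Things in the scene. Friction and masses are not known exactly. Their poses are not given: they have to be found in the camera images.
- call (a joint): the call button's travel: 0 released, 0.006 m fully down; it springs back by itself. It starts to move at about 1.5 N and needs 5 N to be fully down; pressed straight down.
- call_top (a point): centre of the top face of the call button, a dark grey round button 30 mm across in a black collar 46 mm across, on top of a fixed grey box (70 x 60 mm, 40 mm high) on the bench between the white box and the board; this point is 62 mm above the bench when released.
- tray: fixed white open box, 190 x 190 mm, 70 mm high, walls and cross dividers 6 mm thick, divided into 2 x 2 compartments whose centres lie 46 mm from its middle along its x and y; floor 6 mm thick. Three compartments hold a pot, one does not. Origin at the centre of its underside, z up. It stands either to the left or to the right of the console, the wooden board on the other side.
- gap: thin round cork pad (68 mm across, 2 mm) that lies on the floor of the empty compartment; origin at the centre of its underside, 6 mm above the bench, z up.
- gap_mouth (a point): centre of the empty compartment, level with the white box's top edge, 70 mm above the bench (the pots beside it stand 8 mm higher, rims at 78 mm).
- board: fixed flat wooden board, 220 x 220 mm, 12 mm thick, on which the three spare pots and the tin stand at the corners of a 100 mm square; origin at the centre of its underside, z up.
- match: the spare pot that belongs in the gap: terracotta flower pot, open at the top, round and tapered, 72 mm high, 76 mm across the rim, same as those in the white box; stands on the board, loose, standing upright; origin at the centre of its underside, z up.
- match_rim (a point): centre of the mouth of the matching spare pot, level with its rim, 72 mm above its underside (84 mm above the bench).
- small: too small spare: terracotta flower pot, open at the top, round and tapered, 50 mm high, 54 mm across the rim; on the board, loose, standing upright; origin at the centre of its underside, z up.
- small_rim (a point): centre of the mouth of the small pot, level with its rim, 62 mm above the bench.
- large: too large spare: terracotta flower pot, open at the top, round and tapered, 90 mm high, 96 mm across the rim; on the board, loose, standing upright; origin at the centre of its underside, z up.
- large_rim (a point): centre of the mouth of the large pot, level with its rim, 102 mm above the bench.
- tin: metal tin with a flat red plastic lid, 76 mm across, 78 mm high; on the board, loose, standing upright; origin at the centre of its underside, z up.
- tin_lid (a point): centre of the top of the tin's lid, 90 mm above the bench.
- jar: clear jar with a red lid, 66 mm across, 100 mm high, on the bench beyond the console, loose, standing upright; origin at the centre of its underside, z up.
- bottle: green bottle, 68 mm across, 160 mm high, far left on the bench, loose, standing upright; origin at the centre of its underside, z up.
- dibber: wooden-handled dibber, 210 mm long, 22 mm thick, lying far right on the bench; origin 5 mm from the middle of its length on its underside, x along it towards the steel end.
- brush: hand brush lying far left on the bench, about 0.2 m long and at most 50 mm high; x along it, handle to -x.
- set0: one of the three pots in the white box: terracotta flower pot, open at the top, round and tapered, 72 mm high, 76 mm across the rim, loose, standing upright; origin at the centre of its underside, z up.
- set0_rim (a point): centre of that pot's mouth, level with its rim, 78 mm above the bench.
- set1: one of the three pots in the white box: terracotta flower pot, open at the top, round and tapered, 72 mm high, 76 mm across the rim, loose, standing upright; origin at the centre of its underside, z up.
- set1_rim (a point): centre of that pot's mouth, level with its rim, 78 mm above the bench.
- set2: one of the three pots in the white box: terracotta flower pot, open at the top, round and tapered, 72 mm high, 76 mm across the rim, loose, standing upright; origin at the centre of its underside, z up.
- set2_rim (a point): centre of that pot's mouth, level with its rim, 78 mm above the bench.
Not all that is in view belongs to the job. What is shaped like the set1 but yellow is not meant. Of the things that look like the tin, the larger one is meant.

How it is judged:
By the outcome, as a careful person would: the job done as asked, in the order asked, and still so for the second after the job is handed in, with the robot touching nothing.
It also fails if it takes over 48 s, if anything falls off the work surface, if the arm or the gripper's body presses on something with over 40 N, if the wrist force passes 120 N, or if a joint passes its speed limit or range.

## Working session

There is one attempt and no reset: what is moved stays moved. The work goes in short steps, Python scripts to look and compute and a shell command to move; the robot and the scene stay as the last step left them, time stands still between calls to the robot, and variables do not carry over. Pictures are saved under pics/ and viewed, and the job is handed in when it is done.

```bash
mkdir -p pics; cat > h.py <<'E'
import numpy as np, cv2, pickle
from plant import bot
def world(p,u,v,d=None,z=None):
    K=p["camera_matrix"];T=np.linalg.inv(p["world_to_cam"])
    r=np.array([(u-K[0,2])/K[0,0],-(v-K[1,2])/K[1,1],-1.])
    if z is None: return T[:3,:3]@(r*d)+T[:3,3]
    w=T[:3,:3]@r; return T[:3,3]+w*(z-T[2,3])/w[2]
E
python3 - <<'E'
from h import *
s=bot.state()
print(s)
ps={}
for n in("top","side"):
    p=bot.get_image(n);ps[n]=p;cv2.imwrite(f"pics/{n}0.png",p["image"])
    print(n,p["camera_matrix"].round(1).tolist(),p["world_to_cam"].round(3).tolist())
    for l in("call_top","tray","gap","match","small","large","tin","board"):
        print(l,[(np.round(r["rect"]).tolist(),round(r["confidence"],2)) for r in bot.look_for(p,l)][:5])
pickle.dump(ps,open("ps.pkl","wb"))
E
```

```text
{'clock': 0.0, 'joint_pos': array([-1.04448295,  0.50833284, -0.23749535,  1.50115966,  0.12568162,
        1.14887497, -0.15475488]), 'qd': array([ 0.00203677, -0.00064334, -0.00026519, -0.00071267,  0.00069629,
        0.00085756,  0.00055566]), 'tau': array([ 3.15062453e-04, -6.20606661e+01, -2.18703344e+00, -2.49646908e+01,
        1.25252159e-02,  1.20020934e-02, -2.38265778e-05]), 'eef_pos': array([255.18629515, 569.9727988 , 230.42248485]), 'eef_rot': array([ 0.32866695,  1.54582694, -0.33144226]), 'ft_force': array([-0.27455137, -0.52791986, -0.35365295]), 'torque': array([0.03143056, 0.03094849, 0.02728346]), 'opening': 0.9962852559804741}
top [[408.8, 0.0, 317.4], [0.0, 408.8, 201.8], [0.0, 0.0, 1.0]] [[0.016, -1.0, -0.013, 3.513], [0.982, 0.013, 0.188, -537.161], [-0.188, -0.016, 0.982, -1443.194], [0.0, 0.0, 0.0, 1.0]]
call_top [([245.0, 179.0, 20.0, 24.0], 0.7), ([322.0, 187.0, 4.0, 6.0], 0.47)]
tray [([235.0, 180.0, 57.0, 65.0], 0.88), ([261.0, 212.0, 23.0, 22.0], 0.24)]
gap [([273.0, 196.0, 15.0, 16.0], 0.57), ([236.0, 207.0, 21.0, 21.0], 0.41)]
match [([360.0, 182.0, 
[... 343 characters left out ...]
20.0, 16.0], 0.64), ([445.0, 175.0, 19.0, 57.0], 0.31)]
board [([341.0, 180.0, 69.0, 68.0], 0.69), ([181.0, 189.0, 30.0, 18.0], 0.3)]
side [[417.8, 0.0, 320.9], [0.0, 417.8, 199.6], [0.0, 0.0, 1.0]] [[0.841, -0.541, 0.003, -465.229], [0.327, 0.513, 0.794, -233.272], [-0.431, -0.666, 0.608, -1207.412], [0.0, 0.0, 0.0, 1.0]]
call_top [([322.0, 196.0, 6.0, 9.0], 0.45)]
tray [([247.0, 162.0, 66.0, 48.0], 0.93)]
gap []
match [([346.0, 215.0, 23.0, 29.0], 0.93)]
small [([360.0, 240.0, 18.0, 27.0], 0.6), ([325.0, 242.0, 24.0, 32.0], 0.59)]
large [([308.0, 212.0, 34.0, 42.0], 0.95)]
tin [([318.0, 242.0, 31.0, 36.0], 0.8), ([351.0, 291.0, 23.0, 35.0], 0.76)]
board [([302.0, 228.0, 90.0, 64.0], 0.67)]
```

```bash
python3 - <<'E'
import cv2
a=cv2.imread("pics/top0.png")[150:270,160:480];cv2.imwrite("pics/topc.png",cv2.resize(a,None,fx=2.5,fy=2.5,interpolation=cv2.INTER_CUBIC))
a=cv2.imread("pics/side0.png")[140:340,210:430];cv2.imwrite("pics/sidec.png",cv2.resize(a,None,fx=3,fy=3,interpolation=cv2.INTER_CUBIC))
E
```

```text
(no output)
```

View pics/top0.png

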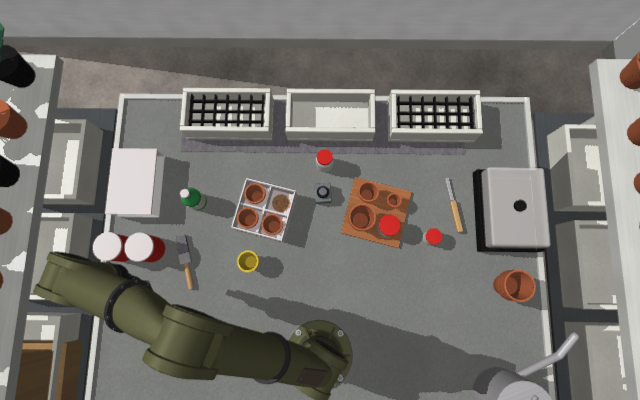

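View pics/topc.png

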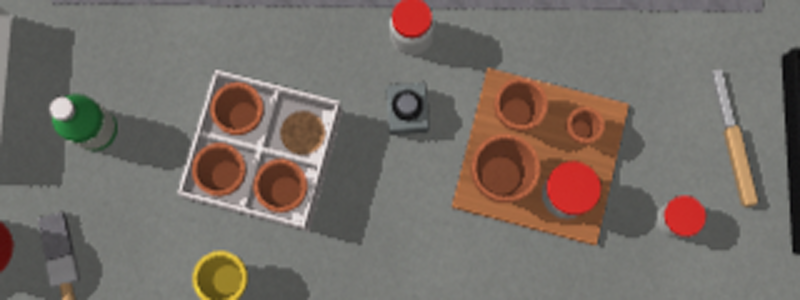

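View pics/sidec.png

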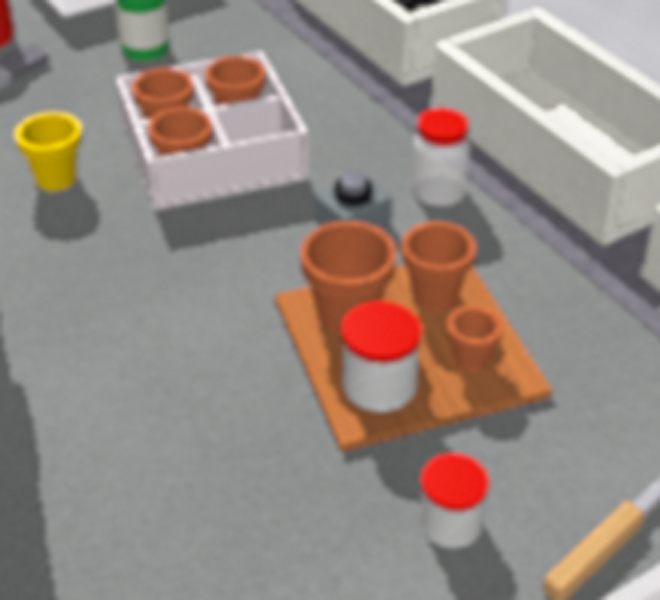

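The top picture shows:
- **Button:** at (322,191).
- **Empty compartment:** cork pad at about (281,202). The box's other pots are at (255,193), (247,217) and (273,224).
- **Possible match pots on the board:** mid-size (368,191), small (393,200), large (361,217). The red tin is at (390,225).
- **Decoys:** the yellow pot (248,261), the small tin (433,237) and a big pot at (517,285).

The match is the mid-size pot at (368,191). Next I measure.

```bash
cat > meas.py <<'E'
from h import *
ps=pickle.load(open("ps.pkl","rb"))
for n in("top","side"):
    p=ps[n];d=p["depth"];K=p["camera_matrix"];T=np.linalg.inv(p["world_to_cam"])
    v,u=np.mgrid[0:400,0:640]
    r=np.stack([(u-K[0,2])/K[0,0],-(v-K[1,2])/K[1,1],-np.ones(u.shape)],-1)*d[...,None]
    W=r@T[:3,:3].T+T[:3,3]
    P=W[d>0]
    def near(c,R,z0,z1):
        m=(np.hypot(P[:,0]-c[0],P[:,1]-c[1])<R)&(P[:,2]>z0)&(P[:,2]<z1);return P[m]
    if n=="top":
        c={k:world(p,*uv,z=z)[:2] for k,uv,z in(("call",(322.5,191),62),("match",(368.4,191.5),84),("small",(393.5,200),62),("large",(361.5,217),102),("tin",(389.5,225),90),("set0",(255,193.5),78),("set1",(247.5,217.5),78),("set2",(272.5,224),78),("gap",(281,202.5),8),("bottle",(188,193),150),("jar",(324,157),100))}
    print(n)
    for k,z,R in(("call",62,13),("match",84,39),("small",62,28),("large",102,49),("tin",90,39),("set0",78,39),("set1",78,39),("set2",78,39),("jar",100,33)):
        Q=near(c[k],R+12,z-9,z+9)
        if len(Q)<5: print(k,c[k],len(Q));continue
        (x,y),rad=cv2.minEnclosingCircle(Q[:,:2].astype(np.float32))
        print(k,c[k].round(),"n",len(Q),"enc",round(x),round(y),round(rad),"mean",Q.mean(0).round(),"zmax",Q[:,2].max().round())
    print("gap",c["gap"].round())
    m=(np.abs(P[:,0]-500)<400)
    if n=="top":
        for nm,cc,z0,z1,Rr in(("tray",(c["set0"]+c["set2"])/2,55,85,140),("board",(c["match"]+c["tin"])/2,6,120,165)):
            Q=near(cc,Rr,z0,z1)
            print(nm,cv2.minAreaRect(Q[:,:2].astype(np.float32)),len(Q))
E
python3 meas.py
```

```text
top
call [575.  -7.] n 83 enc 575 -7 22 mean [577.  -6.  59.] zmax 68.0
match [ 571. -171.] n 136 enc 569 -167 45 mean [ 574. -171.   82.] zmax 92.0
small [ 545. -264.] n 90 enc 548 -265 27 mean [ 549. -266.   61.] zmax 69.0
large [ 475. -145.] n 177 enc 478 -146 48 mean [ 478. -147.  101.] zmax 110.0
tin [ 450. -244.] n 362 enc 452 -244 38 mean [ 451. -243.   89.] zmax 98.0
set0 [559. 237.] n 145 enc 561 237 49 mean [565. 240.  76.] zmax 84.0
set1 [471. 260.] n 152 enc 466 267 47 mean [471. 267.  76.] zmax 85.0
set2 [449. 169.] n 159 enc 443 164 48 mean [447. 169.  76.] zmax 85.0
jar [692. -11.] n 202 enc 696 -12 29 mean [695. -12.  99.] zmax 108.0
gap [541. 149.]
tray ((507.4123840332031, 206.04525756835938), (191.9180450439453, 191.43026733398438), 76.22494506835938) 1141
board ((508.83001708984375, -210.33157348632812), (314.7527160644531, 310.67236328125), 61.3358039855957) 3463
side
call [575.  -7.] n 61 enc 571 -9 21 mean [570. -10.  59.] zmax 65.0
match [ 571. -171.] n 205 enc 571 -170 41 mean [ 569. -171.   82.] zmax 88.0
small [ 545. -264.] n 151 enc 545 -266 31 mean [ 544. -267.   60.] zmax 67.0
large [ 475. -145.] n 268 enc 475 -146 50 mean [ 474. -148.  100.] zmax 106.0
tin [ 450. -244.] n 433 enc 452 -238 45 mean [ 447. -246.   90.] zmax 95.0
set0 [559. 237.] n 142 enc 565 238 46 mean [559. 238.  75.] zmax 81.0
set1 [471. 260.] n 136 enc 471 261 50 mean [468. 261.  75.] zmax 82.0
set2 [449. 169.] n 165 enc 446 167 48 mean [446. 169.  75.] zmax 82.0
jar [692. -11.] n 159 enc 694 -10 32 mean [690. -15.  99.] zmax 105.0
gap [541. 149.]
```

```bash
cat > to.py <<'E'
import sys
from h import *
from scipy.spatial.transform import Rotation as Ro
s=bot.state();R=Ro.from_rotvec(s["eef_rot"]);M=R.as_matrix()
t=np.array([float(a) for a in sys.argv[1:4]])
sh=M.T@(t-s["eef_pos"])/300
yaw=np.arctan2(M[1,1],M[0,1])
# turn: straighten x to -z
ax=np.cross(M[:,0],[0,0,-1.]);tu=M.T@ax/0.08
print("t",s["clock"],"pos",s["eef_pos"].round(1),"toolx",M[:,0].round(3),"tooly",M[:,1].round(3),"F",s["ft_force"].round(1),"op",round(s["opening"],3))
print("j",s["joint_pos"].round(2))
n=int(np.ceil(np.linalg.norm(sh)/0.13));print("shift",sh.round(4),"rows>=",n,"per row",(sh/max(n,1)).round(4),"turn",tu.round(3))
E
python3 to.py 574 -8 230; python3 -c "
from plant import bot;print(bot.grip_point_offset)"
```

```text
t 0.9 pos [255.3 570.5 231.3] toolx [-0.  0. -1.] tooly [0.409 0.913 0.   ] F [-0.4 -0.3 -0.4] op 1.002
j [-1.04  0.51 -0.24  1.5   0.13  1.15 -0.15]
shift [ 0.0042 -1.326   1.7574] rows>= 17 per row [ 0.0002 -0.078   0.1034] turn [ 0.    -0.001 -0.   ]
18.700000000000003
```

```bash
python3 -m jog '[[0,-0.07,0.095,0,0,0],[0,-0.07,0.095,0,0,0],[0,-0.07,0.095,0,0,0],[0,-0.07,0.095,0,0,0],[0,-0.07,0.095,0,0,0],[0,-0.07,0.095,0,0,0],[0,-0.07,0.095,0,0,0],[0,-0.07,0.095,0,0,0]]' 1 20; python3 to.py 574 -8 200
```

```text
clock: 1.57
eef_pos: [393.6, 324.0, 229.2]
eef_rot: [0.321, 1.552, -0.312]
ft_force: [1.0, 0.7, 0.0]
opening: 0.003
t 1.5667 pos [393.6 324.  229.2] toolx [-0.004  0.007 -1.   ] tooly [0.393 0.92  0.005] F [1.  0.7 0. ] op 0.003
j [-0.58  0.33 -0.21  1.8   0.07  1.01  0.35]
shift [ 0.0879 -0.7817  0.9882] rows>= 10 per row [ 0.0088 -0.0782  0.0988] turn [ 0.    -0.073 -0.058]
```

```bash
python3 -m jog '[[0,-0.08,0.1,0,-0.07,-0.06],[0,-0.08,0.1,0,0,0],[0,-0.08,0.1,0,0,0],[0,-0.08,0.1,0,0,0],[0,-0.08,0.1,0,0,0],[0,-0.08,0.1,0,0,0],[0,-0.08,0.1,0,0,0],[0,-0.08,0.1,0,0,0]]'; python3 to.py 574 -8 200
```

```text
clock: 2.23
eef_pos: [544.3, 39.9, 231.3]
eef_rot: [0.317, 1.543, -0.312]
ft_force: [0.6, 1.1, 0.1]
opening: 0.001
t 2.2333 pos [544.3  39.9 231.3] toolx [ 0.005  0.002 -1.   ] tooly [0.391 0.921 0.004] F [0.6 1.1 0.1] op 0.001
j [-0.05  0.38 -0.1   1.72  0.04  1.04  1.01]
shift [ 0.1047 -0.1087  0.153 ] rows>= 2 per row [ 0.0523 -0.0543  0.0765] turn [ 0.     0.048 -0.049]
```

```bash
python3 -m jog '[[0,-0.055,0.076,0,0.05,-0.05],[0,-0.054,0.076,0,0,0],[0.09,0,0,0,0,0],[0.09,0,0,0,0,0],[0.09,0,0,0,0,0],[0,0,0,0,0,0]]'; python3 to.py 574 -8 75
python3 - <<'E'
from h import *
p=bot.get_image("wrist");cv2.imwrite("pics/w1.png",p["image"]);pickle.dump(p,open("w1.pkl","wb"))
p=bot.get_image("side");cv2.imwrite("pics/s1.png",cv2.resize(p["image"][140:300,230:430],None,fx=3,fy=3))
E
```

```text
clock: 2.73
eef_pos: [580.8, -26.2, 150.0]
eef_rot: [0.325, 1.535, -0.332]
ft_force: [-1.4, -0.6, -0.5]
opening: -0.004
t 2.7333 pos [580.8 -26.2 150. ] toolx [ 0.009 -0.006 -1.   ] tooly [ 0.407  0.913 -0.002] F [-1.4 -0.6 -0.5] op -0.004
j [ 0.05  0.51 -0.07  1.74  0.05  0.88  1.1 ]
shift [ 0.2494  0.0467 -0.0479] rows>= 2 per row [ 0.1247  0.0233 -0.024 ] turn [0.    0.136 0.027]
```

View pics/w1.png

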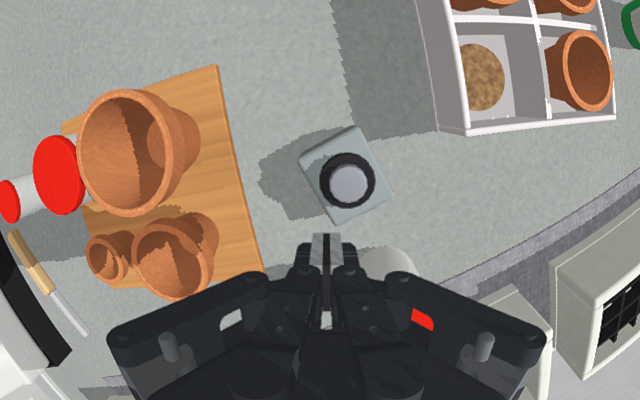

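View pics/s1.png

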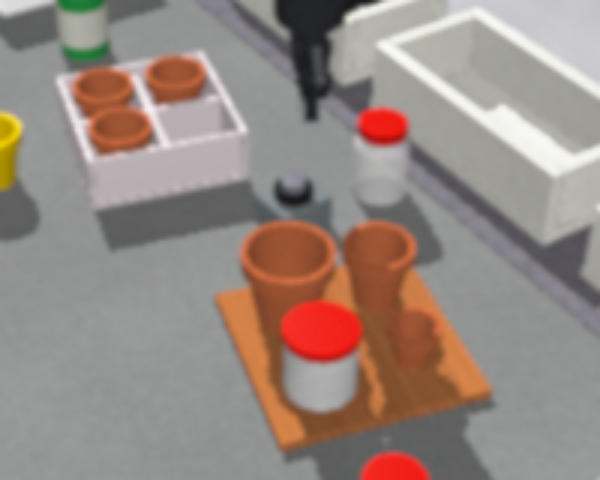

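The wrist view shows the button at (349,183), the cork pad at (483,77) and the match rim at about (170,258). I cross-check these with the fisheye model.

```bash
python3 - <<'E'
from h import *
p=pickle.load(open("w1.pkl","rb"));K=p["camera_matrix"];T=np.linalg.inv(p["world_to_cam"])
def f(u,v,z):
    x=(u-K[0,2])/K[0,0];y=(v-K[1,2])/K[1,1];th=np.hypot(x,y)
    r=np.array([np.sin(th)*x/th,-np.sin(th)*y/th,-np.cos(th)]);w=T[:3,:3]@r
    return (T[:3,3]+w*(z-T[2,3])/w[2]).round(1)
print(T[:3,3])
print("call",f(349.5,183,62),"gap",f(482.5,77,8),"match",f(170,258,84),f(131,258,84),f(209,261,84))
for uv in((418,0),(466,135),(617,117)):print(f(*uv,70))
E
```

```text
[519.03545545   2.60661765 291.07955149]
call [574.8  -2.9  62. ] gap [542.3 159.6   8. ] match [ 567.5 -159.5   84. ] [ 553.3 -199.4   84. ] [ 582.4 -127.    84. ]
[465.7 100.1  70. ]
[574.2  94.5  70. ]
[618.3 279.5  70. ]
```

```bash
python3 to.py 574 -7 80; python3 -m jog '[[0.05,0.04,-0.04,0,0.13,0.03],[0.05,0,0,0,0,0],[0.05,0,0,0,0,0],[0,0,0,0,0,0],[0,0,0,0,0,0]]'; python3 to.py 574 -7 80
```

```text
t 2.8333 pos [583.1 -25.8 154.4] toolx [ 0.015 -0.006 -1.   ] tooly [0.407 0.914 0.   ] F [ 1.1 -0.6  0.7] op 0.002
j [ 0.05  0.5  -0.07  1.74  0.05  0.89  1.1 ]
shift [ 0.2471  0.045  -0.0571] rows>= 2 per row [ 0.1236  0.0225 -0.0286] turn [ 0.     0.203 -0.002]
clock: 3.25
eef_pos: [583.6, -7.2, 118.9]
eef_rot: [0.33, 1.525, -0.321]
ft_force: [0.4, -0.6, -0.0]
opening: 0.001
t 3.25 pos [583.6  -7.2 118.9] toolx [ 0.022  0.001 -1.   ] tooly [0.404 0.915 0.01 ] F [ 0.4 -0.6 -0. ] op 0.001
j [ 0.02  0.54 -0.08  1.78  0.05  0.8   1.07]
shift [ 0.1288 -0.0135 -0.0321] rows>= 2 per row [ 0.0644 -0.0067 -0.016 ] turn [ 0.     0.242 -0.124]
```

```bash
python3 -m jog '[[0.03,-0.013,-0.032,0,0.3,-0.12],[0.03,0,0,0,0.1,0],[0.03,0,0,0,0.1,0],[0,0,0,0,0,0],[0,0,0,0,0,0]]'; python3 to.py 574 -7 75
```

```text
clock: 3.67
eef_pos: [575.2, -6.5, 94.5]
eef_rot: [0.332, 1.563, -0.322]
ft_force: [-0.1, -0.3, 0.6]
opening: 0.0
t 3.6667 pos [575.2  -6.5  94.5] toolx [-0.015  0.01  -1.   ] tooly [0.404 0.915 0.003] F [-0.1 -0.3  0.6] op 0.0
j [ 0.03  0.58 -0.08  1.8   0.05  0.79  1.08]
shift [ 0.0652 -0.0034 -0.0017] rows>= 1 per row [ 0.0652 -0.0034 -0.0017] turn [ 0.    -0.223 -0.032]
```

Position is good, so I descend to press.

```bash
python3 -m jog '[[0.03,0,0,0,-0.1,0],[0.03,0,0,0,0,0],[0.03,0,0,0,0,0],[0.01,0,0,0,0,0],[0,0,0,0,0,0]]'; python3 to.py 574 -7 56
```

```text
clock: 4.08
eef_pos: [575.5, -6.9, 62.8]
eef_rot: [0.331, 1.555, -0.324]
ft_force: [-0.4, 0.5, -0.2]
opening: -0.002
t 4.0833 pos [575.5  -6.9  62.8] toolx [-0.007  0.006 -1.   ] tooly [0.405 0.914 0.003] F [-0.4  0.5 -0.2] op -0.002
j [ 0.02  0.62 -0.08  1.83  0.06  0.7   1.07]
shift [ 0.0226 -0.0024 -0.0044] rows>= 1 per row [ 0.0226 -0.0024 -0.0044] turn [ 0.    -0.117 -0.033]
```

```bash
python3 -m jog '[[0.015,0,0,0,0,0],[0.015,0,0,0,0,0],[0.012,0,0,0,0,0]]'; python3 to.py 574 -7 56
```

```text
clock: 4.33
eef_pos: [576.1, -6.9, 55.0]
eef_rot: [0.331, 1.552, -0.324]
ft_force: [-18.3, 0.1, 62.1]
opening: 0.001
t 4.3333 pos [576.1  -6.9  55. ] toolx [-0.005  0.006 -1.   ] tooly [0.405 0.914 0.003] F [-18.3   0.1  62.1] op 0.001
j [ 0.02  0.63 -0.07  1.84  0.06  0.68  1.07]
shift [-0.0032 -0.0031 -0.0062] rows>= 1 per row [-0.0032 -0.0031 -0.0062] turn [ 0.    -0.09  -0.042]
```

The button is fully down (tip z 55, 62 N). Lifting now.

```bash
python3 -m jog '[[-0.03,0,0,0,0,0],[-0.08,0,0,0,0,0],[-0.1,0,0,0,0,0],[-0.1,0,0,0,0,0],[-0.1,0,0,0,0,0],[-0.1,0,0,0,0,0],[0,0,0,0,0,0]]'; python3 to.py 541 150 190
python3 - <<'E'
from h import *
p=bot.get_image("side");cv2.imwrite("pics/s2.png",cv2.resize(p["image"][140:300,230:430],None,fx=3,fy=3))
E
```

```text
clock: 4.92
eef_pos: [576.8, -7.7, 216.7]
eef_rot: [0.332, 1.55, -0.323]
ft_force: [0.8, 0.8, -0.4]
opening: 0.001
t 4.9167 pos [576.8  -7.7 216.7] toolx [-0.003  0.006 -1.   ] tooly [0.405 0.914 0.004] F [ 0.8  0.8 -0.4] op 0.001
j [ 0.03  0.44 -0.09  1.65  0.03  1.05  1.09]
shift [ 0.0925  0.4318 -0.3216] rows>= 5 per row [ 0.0185  0.0864 -0.0643] turn [ 0.    -0.068 -0.054]
```

View pics/s2.png

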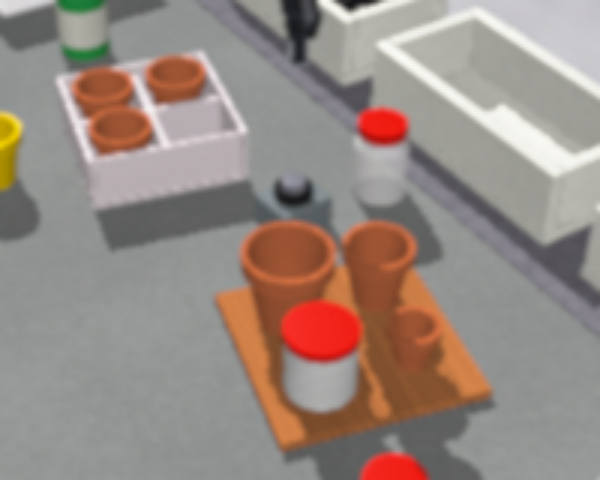

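The button looks released at the same place as before, (293,188) in the crop. I cross over high to the empty compartment.

```bash
python3 -m jog '[[0,0.086,-0.064,0,0,0],[0,0.086,-0.064,0,0,0],[0,0.086,-0.064,0,0,0],[0,0.086,-0.064,0,0,0],[0,0.05,-0.04,0,0,0],[0,0,0,0,0,0],[0,0,0,0,0,0]]'; python3 to.py 541 150 105
```

```text
clock: 5.55
eef_pos: [540.1, 139.3, 209.4]
eef_rot: [0.333, 1.556, -0.331]
ft_force: [0.5, -1.3, 0.1]
opening: -0.002
t 5.55 pos [540.1 139.3 209.4] toolx [-0.01   0.003 -1.   ] tooly [ 0.41   0.912 -0.001] F [ 0.5 -1.3  0.1] op -0.002
j [-0.22  0.42 -0.11  1.71  0.04  1.02  0.81]
shift [ 0.348   0.0341 -0.0084] rows>= 3 per row [ 0.116   0.0114 -0.0028] turn [ 0.    -0.131  0.012]
```

```bash
python3 -m jog '[[0.05,0.034,-0.008,0,-0.1,0],[0.06,0,0,0,0,0],[0.06,0,0,0,0,0],[0.06,0,0,0,0,0],[0.04,0,0,0,0,0],[0,0,0,0,0,0]]'; python3 to.py 541 150 105
```

```text
clock: 6.05
eef_pos: [543.1, 143.2, 122.3]
eef_rot: [0.332, 1.547, -0.339]
ft_force: [-0.7, -0.3, 0.8]
opening: 0.002
t 6.05 pos [543.1 143.2 122.3] toolx [-0.003 -0.004 -1.   ] tooly [ 0.415  0.91  -0.005] F [-0.7 -0.3  0.8] op 0.002
j [-0.24  0.52 -0.1   1.81  0.07  0.81  0.77]
shift [ 0.0577  0.0181 -0.0158] rows>= 1 per row [ 0.0577  0.0181 -0.0158] turn [ 0.    -0.013  0.057]
```

```bash
python3 -m jog '[[0.03,0.019,-0.016,0,0,0],[0.025,0,0,0,0,0],[0,0,0,0,0,0],[0,0,0,0,0,0]]'; python3 to.py 541 150 105
```

```text
clock: 6.38
eef_pos: [541.6, 147.9, 104.0]
eef_rot: [0.334, 1.547, -0.344]
ft_force: [-0.3, 0.6, 0.2]
opening: 0.001
t 6.3833 pos [541.6 147.9 104. ] toolx [-0.004 -0.005 -1.   ] tooly [ 0.419  0.908 -0.006] F [-0.3  0.6  0.2] op 0.001
j [-0.25  0.54 -0.09  1.83  0.08  0.77  0.75]
shift [-0.0033  0.0055 -0.0048] rows>= 1 per row [-0.0033  0.0055 -0.0048] turn [ 0.    -0.014  0.079]
```

```bash
python3 - <<'E'
from h import *
p=bot.get_image("wrist");cv2.imwrite("pics/w2.png",p["image"])
p=bot.get_image("top");cv2.imwrite("pics/t2.png",cv2.resize(p["image"][150:270,210:330],None,fx=5,fy=5))
E
```

```text
(no output)
```

View pics/w2.png

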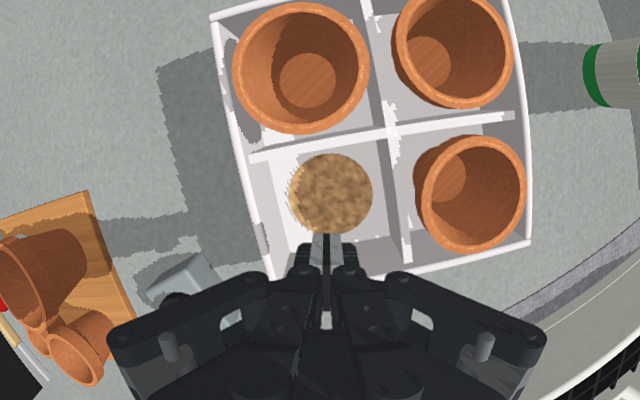

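View pics/t2.png

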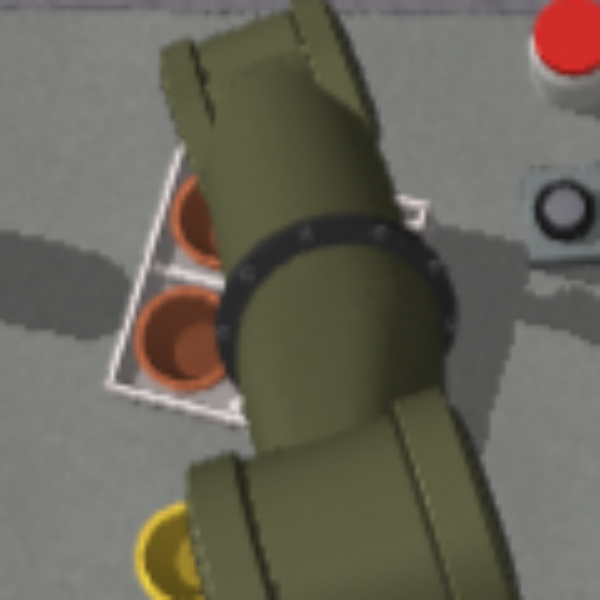

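The wrist picture shows the fingertips (325,235) over the open compartment, with the cork pad at (331,193). I check with the fisheye model now that the arm is still.

```bash
python3 - <<'E'
from h import *
p=bot.get_image("wrist");K=p["camera_matrix"];T=np.linalg.inv(p["world_to_cam"])
def f(u,v,z):
    x=(u-K[0,2])/K[0,0];y=(v-K[1,2])/K[1,1];th=np.hypot(x,y)
    r=np.array([np.sin(th)*x/th,-np.sin(th)*y/th,-np.cos(th)]);w=T[:3,:3]@r
    return (T[:3,3]+w*(z-T[2,3])/w[2]).round(1)
print("pad",f(331,193,8),"tip",f(326,236,105),"trayL far",f(212,17,70),"tray TR",f(512,0,70),"BR",f(530,240,70),"divider centre",f(391,131,70),bot.state()["eef_pos"])
E
python3 to.py 541 150 105
```

```text
pad [538.4 154.4   8. ] tip [534.3 152.4 105. ] trayL far [395.9 141.4  70. ] tray TR [454.6 322.3  70. ] BR [616.  277.9  70. ] divider centre [504.7 206.9  70. ] [541.91107441 147.86452691 104.57415812]
t 6.5333 pos [541.9 147.9 104.6] toolx [-0.003 -0.005 -1.   ] tooly [ 0.419  0.908 -0.006] F [ 0.7 -0.   0.4] op 0.001
j [-0.25  0.54 -0.09  1.83  0.08  0.77  0.75]
shift [-0.0014  0.0052 -0.0057] rows>= 1 per row [-0.0014  0.0052 -0.0057] turn [ 0.    -0.005  0.072]
```

Both estimates agree within a few mm. Small nudge, lower slightly, then dwell.

```bash
python3 -m jog '[[0.015,0.006,-0.006,0,0,0.07],[0,0,0,0,0,0],[0,0,0,0,0,0],[0,0,0,0,0,0],[0,0,0,0,0,0],[0,0,0,0,0,0],[0,0,0,0,0,0],[0,0,0,0,0,0]]'
python3 -m jog '[[0,0,0,0,0,0],[0,0,0,0,0,0],[0,0,0,0,0,0],[0,0,0,0,0,0],[0,0,0,0,0,0],[0,0,0,0,0,0],[0,0,0,0,0,0],[0,0,0,0,0,0]]'; python3 to.py 541 150 100
```

```text
clock: 7.2
eef_pos: [542.0, 150.8, 101.6]
eef_rot: [0.341, 1.541, -0.337]
ft_force: [0.6, -1.1, 0.1]
opening: -0.003
clock: 7.87
eef_pos: [542.0, 150.8, 101.6]
eef_rot: [0.341, 1.541, -0.337]
ft_force: [-1.1, 0.1, 0.4]
opening: 0.001
t 7.8667 pos [542.  150.8 101.6] toolx [ 0.003  0.002 -1.   ] tooly [0.419 0.908 0.003] F [-1.1  0.1  0.4] op 0.001
j [-0.25  0.54 -0.1   1.84  0.07  0.76  0.75]
shift [ 0.0053 -0.0038 -0.0021] rows>= 1 per row [ 0.0053 -0.0038 -0.0021] turn [ 0.     0.031 -0.035]
```

```bash
for i in 1 2 3; do python3 -m jog '[[0,0,0,0,0,0],[0,0,0,0,0,0],[0,0,0,0,0,0],[0,0,0,0,0,0],[0,0,0,0,0,0],[0,0,0,0,0,0],[0,0,0,0,0,0],[0,0,0,0,0,0]]' | head -2;done
python3 -m jog '[[-0.08,0,0,0,0,0],[-0.1,0,0,0,0,0],[-0.1,0,0,0,0,0],[-0.1,0,0,0,0,0],[-0.03,0,0,0,0,0],[0,0,0,0,0,0]]'; python3 to.py 571 -170 215
```

```text
clock: 8.53
eef_pos: [542.0, 150.8, 101.6]
clock: 9.2
eef_pos: [542.0, 150.8, 101.6]
clock: 9.87
eef_pos: [542.0, 150.8, 101.6]
clock: 10.37
eef_pos: [540.2, 150.2, 228.2]
eef_rot: [0.339, 1.546, -0.339]
ft_force: [0.5, 0.4, 0.6]
opening: 0.001
t 10.3667 pos [540.2 150.2 228.2] toolx [-0.002  0.    -1.   ] tooly [ 0.419  0.908 -0.001] F [0.5 0.4 0.6] op 0.001
j [-0.24  0.41 -0.11  1.68  0.05  1.06  0.78]
shift [ 0.0436 -0.9264  0.5401] rows>= 9 per row [ 0.0048 -0.1029  0.06  ] turn [ 0.    -0.021  0.008]
```

```bash
python3 -m jog '[[0,-0.1,0.06,0,0,0],[0,-0.1,0.06,0,0,0],[0,-0.1,0.06,0,0,0],[0,-0.1,0.06,0,0,0],[0,-0.1,0.06,0,0,0],[0,-0.1,0.06,0,0,0],[0,-0.1,0.06,0,0,0],[0,-0.1,0.06,0,0,0]]'; python3 to.py 571 -170 215
```

```text
clock: 11.03
eef_pos: [571.4, -125.8, 221.3]
eef_rot: [0.328, 1.554, -0.317]
ft_force: [0.6, 0.5, -0.2]
opening: 0.0
t 11.0333 pos [ 571.4 -125.8  221.3] toolx [-0.006  0.008 -1.   ] tooly [0.399 0.917 0.005] F [ 0.6  0.5 -0.2] op 0.0
j [ 0.22  0.45 -0.06  1.62  0.02  1.08  1.31]
shift [ 0.0198 -0.1357  0.0578] rows>= 2 per row [ 0.0099 -0.0678  0.0289] turn [ 0.    -0.102 -0.061]
```

```bash
python3 -m jog '[[0,-0.06,0.03,0,-0.05,-0.05],[0,-0.05,0.02,0,0,0],[0,0,0,0,0,0],[0,0,0,0,0,0],[0,0,0,0,0,0]]'; python3 to.py 571 -170 120
python3 - <<'E'
from h import *
p=bot.get_image("wrist");cv2.imwrite("pics/w3.png",p["image"]);pickle.dump(p,open("w3.pkl","wb"))
E
```

```text
clock: 11.45
eef_pos: [568.3, -175.7, 214.6]
eef_rot: [0.332, 1.556, -0.338]
ft_force: [0.1, 0.7, 0.1]
opening: -0.002
t 11.45 pos [ 568.3 -175.7  214.6] toolx [-0.012 -0.001 -1.   ] tooly [ 0.413  0.911 -0.006] F [0.1 0.7 0.1] op -0.002
j [ 0.28  0.47 -0.04  1.6   0.03  1.08  1.38]
shift [0.3151 0.0231 0.0035] rows>= 3 per row [0.105  0.0077 0.0012] turn [ 0.    -0.127  0.077]
```

View pics/w3.png

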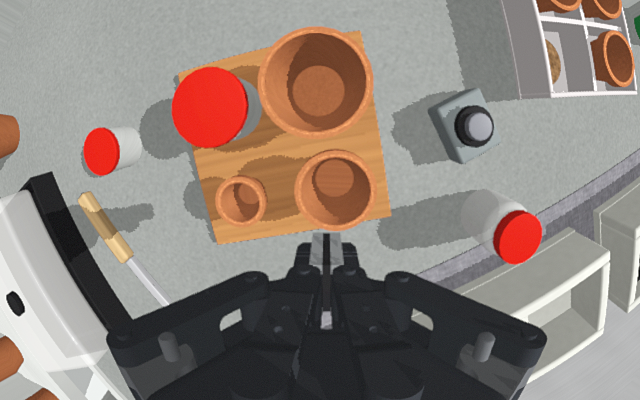

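The match, the mid-size pot, has its rim centre at about (335,191). The large pot is at (316,82), the small pot at (241,201) and the tin at (210,107).

```bash
python3 - <<'E'
from h import *
p=pickle.load(open("w3.pkl","rb"));K=p["camera_matrix"];T=np.linalg.inv(p["world_to_cam"])
def f(u,v,z):
    x=(u-K[0,2])/K[0,0];y=(v-K[1,2])/K[1,1];th=np.hypot(x,y)
    r=np.array([np.sin(th)*x/th,-np.sin(th)*y/th,-np.cos(th)]);w=T[:3,:3]@r
    return (T[:3,3]+w*(z-T[2,3])/w[2]).round(1)
print("match",f(335,190.5,84),"small",f(241,201,62),"large",f(316,81,102))
E
python3 -m jog '[[0.05,0.018,0.003,0,-0.1,0.07],[0.06,0,0,0,0,0],[0.06,0,0,0,0,0],[0.06,0,0,0,0,0],[0.02,0,0,0,0,0],[0,0,0,0,0,0],[0,0,0,0,0,0]]'; python3 to.py 571 -170 115
```

```text
match [ 571.2 -167.6   84. ] small [ 546.8 -260.3   62. ] large [ 477.3 -142.8  102. ]
clock: 12.08
eef_pos: [573.7, -158.9, 137.8]
eef_rot: [0.327, 1.546, -0.318]
ft_force: [0.1, -0.4, 0.5]
opening: 0.001
t 12.0833 pos [ 573.7 -158.9  137.8] toolx [ 0.001  0.005 -1.   ] tooly [0.4   0.917 0.005] F [ 0.1 -0.4  0.5] op 0.001
j [ 0.27  0.54 -0.05  1.71  0.03  0.89  1.36]
shift [ 0.0758 -0.0379  0.0068] rows>= 1 per row [ 0.0758 -0.0379  0.0068] turn [ 0.    -0.011 -0.066]
```

```bash
python3 -m jog '[[0.04,-0.037,0.007,0,0,-0.05],[0.03,0,0,0,0,0],[0,0,0,0,0,0],[0,0,0,0,0,0],[0,0,0,0,0,0]]'; python3 to.py 571 -169.5 115
```

```text
clock: 12.5
eef_pos: [572.6, -170.9, 117.4]
eef_rot: [0.322, 1.543, -0.321]
ft_force: [0.7, 0.4, 0.0]
opening: 0.0
t 12.5 pos [ 572.6 -170.9  117.4] toolx [ 0.004 -0.    -1.   ] tooly [0.399 0.917 0.001] F [0.7 0.4 0. ] op 0.0
j [ 0.28  0.57 -0.05  1.73  0.03  0.84  1.38]
shift [ 0.008   0.002  -0.0067] rows>= 1 per row [ 0.008   0.002  -0.0067] turn [ 0.     0.043 -0.018]
```

Centred within 2 mm and 33 mm above the rim. I dwell for over 2 s and check by camera.

```bash
python3 -m jog '[[0.005,0.002,-0.006,0,0,0],[0,0,0,0,0,0],[0,0,0,0,0,0],[0,0,0,0,0,0],[0,0,0,0,0,0],[0,0,0,0,0,0],[0,0,0,0,0,0],[0,0,0,0,0,0]]'|head -2
for i in 1 2 3 4; do python3 -m jog '[[0,0,0,0,0,0],[0,0,0,0,0,0],[0,0,0,0,0,0],[0,0,0,0,0,0],[0,0,0,0,0,0],[0,0,0,0,0,0],[0,0,0,0,0,0],[0,0,0,0,0,0]]'|head -2;done; python3 to.py 571 -169.5 115
python3 - <<'E'
from h import *
p=bot.get_image("wrist");cv2.imwrite("pics/w4.png",p["image"])
p=bot.get_image("side");cv2.imwrite("pics/s4.png",cv2.resize(p["image"][140:300,230:430],None,fx=3,fy=3))
E
```

```text
clock: 13.17
eef_pos: [571.9, -169.6, 117.4]
clock: 13.83
eef_pos: [571.9, -169.5, 117.3]
clock: 14.5
eef_pos: [571.9, -169.6, 117.3]
clock: 15.17
eef_pos: [571.9, -169.6, 117.3]
clock: 15.83
eef_pos: [571.9, -169.6, 117.3]
t 15.8333 pos [ 571.9 -169.6  117.3] toolx [ 0.006 -0.001 -1.   ] tooly [0.399 0.917 0.002] F [ 0.3  0.1 -0.1] op 0.003
j [ 0.28  0.57 -0.05  1.74  0.03  0.83  1.38]
shift [ 0.0077 -0.0009 -0.0029] rows>= 1 per row [ 0.0077 -0.0009 -0.0029] turn [ 0.     0.075 -0.025]
```

View pics/s4.png

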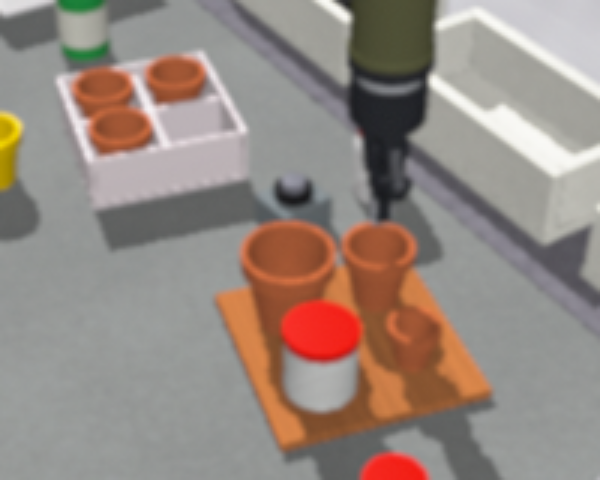

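View pics/w4.png

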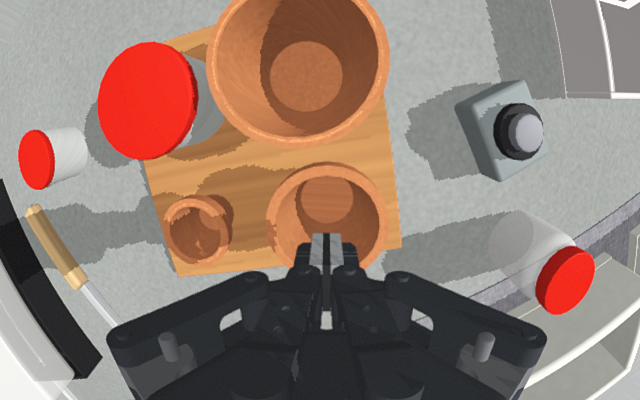

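The side picture (tip at (384,215)) and wrist picture (tip at (326,236)) both show the tips above the match pot's mouth. Everything else stands where it was, and the button is up.

```bash
python3 -c "
from plant import bot;print(bot.close_job())"
```

```text
the job is handed in; nothing more can be done
None
```

I did all three steps in the order asked and handed the job in at about 16 s, with the fingers still pointing at the matching pot.

- **Call button:** I pressed it fully down; the tip reached z = 55 mm, where 56 mm is fully down. The wrist force was 62 N, well above the 5 N needed but under the 120 N limit. The pictures afterwards show the button back up.
- **Empty compartment:** I pointed with shut, vertical fingers at (542, 151), about 32 mm above its mouth, for over 2.5 s. The measured middle is (541, 150).
- **Matching spare pot:** I pointed at the mid-size pot at (572, -170), about 33 mm above its rim, for over 3 s. Its measured middle is (571, -169).

**Final checks:** the last side and wrist pictures show the tips over the matching pot, nothing moved, and force readings near zero. I crossed between targets with the tips above 200 mm.

**Disagreements:** the first wrist-camera fix, taken while the arm was still settling, was 4–10 mm off in y, so I didn't use it. Later fixes agreed with the top and side cameras to about 5 mm at the compartment and 2 mm at the pot.

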